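Build a sieve nest on the shaker

ROBOT

A 6-joint arm with a two-finger parallel gripper is mounted at the origin on a cart in front of the work surface, level with it; the furniture and walls round the work are solid. World frame = base frame: x ahead of the robot, y to its left, z up, the work surface at z = 0. Lengths are in m, angles in rad, forces in N, time in s.
With the tool pointing down it reaches from about 0.275 to 0.825 m from the base axis. Payload 5.2 kg.
Tool frame: the origin (TCP) lies between the finger pads; the fingertips stand tip_reach ahead of it and the grasp point (between the pads) lies 5 mm behind it (tip_reach is the distance from the TCP to the fingertips, in m); z points along the fingers, y is the line along which they close (so a half turn about z gives the same grasp; the last joint's range is limited). The gripper opens to 93 mm and grips with 3 to 60 N. Pads are 15 mm wide; open, the fingers measure 128 mm over their backs; the gripper's body (75 mm by 188 mm) begins 65 mm behind the grasp point.
Start: joints at [-1.512, 0.259, 1.535, -0, 1.348, -0.203], TCP at [0.142, -0.531, 0.233] pointing down, gripper open.
Joint ranges: [-3.14, 3.14], [-0.91, 2.08], [0.19, 2.58], [-1.22, 4.36], [0.22, 2.71], [-3.12, 3.12]. Speed limits (rad/s): [2.57, 2.57, 3.14, 3.14, 3.14, 3.14].

INTERFACE

Orientations are given as a unit quaternion [x, y, z, w].
In Python, from cell import * gives the robot as it stands.
- The arm moves only by the tool jog_arm, never from a script. Its argument "targets" is a list of rows, each an object with "gripper": the closure, from -1 (fully open) to 1 (shut), so that 0 is half open; "offset": the shift along the tool's x, y, z scaled (see below), a list of three; "roll": the turn about the tool's z scaled (see below). A call has exactly 8 rows; each row is the pose to reach, as a shift and turn from the pose commanded when the call began, along the tool's axes at that moment; what a row does not reach only later rows make up. The controller multiplies each number of a shift by 0.12 m and each number of a turn by 2 rad. A row lasts 1/12 s, in which the tool goes at most 41.7 mm and 7.16 degrees, less where a joint would pass 70% of its speed; a pose out of reach is approached as far as the arm can. A call with a number of a shift or a turn outside -1 to 1 is refused whole. A call with a gripper value outside its range is refused whole. The fingers move at their own pace and stop on an object; "force" is the grip in N (left out, the last holds). Time passes only in rows, so rows that repeat a pose let the fingers close, or fill a call up. It gives the time, the measured TCP pose, the force, the opening and the grip force at its end, in the units of the state.
- state(): the state, without advancing time (a new reading comes with each control period).
- grab_frame(name): name is "scene" or "top" or "wrist"; returns a dict with "img" (400x640x3 uint8, red, green, blue), "depth" (400x640 float32, m along the optical axis (not along the pixel's ray), 0 where there is no reading), "mtx" (3x3 intrinsics, pixels), "R" (3x3) and "t" (3): a world point X has camera coordinates R X + t. Camera axes: x right, y down, z forward; pixel columns grow to the right and rows downward; lengths in m; the calibration is good to about 2 mm. A picture is of the moment at which its call begins.
- sign_off(): hands the job in; it is judged then, once.
Trained networks look in a picture, given as the dict that the camera call returned (one of the last four; its "shot" number tells which), for a name from the list of things; names that differ only in an ending like _2 or _b are one class to them, and where a whole thing is asked for, a point or a joint stands for the part that bears it (a point fixed in the world has none). Each returns a list of dicts, best first, with "score" (0 to 1); they miss things now and then, are a little off and sometimes report something else, mostly with a low value. They report only what shows in the picture. A call takes as long as a camera call. They do not tell look-alikes from the thing itself.
- recognise(picture, thing): "xyz" ([x, y, z] in m, in world coordinates, good to about 4 mm: the middle of the surface that is visible of it).
The state is a dict: "time": time; "qpos": joint angles; "joint_velocities": joint speeds; "effort": joint torques, N m; "position": TCP position; "tcp_rot": TCP orientation; "ft_force": force on the tool from outside, world axes, zero at the start; "wrist_torque": the same for the moment, N m; "grip_width": finger opening in m; "grasp_force": force on a finger pad.
Only numpy, scipy, OpenCV 4.12 (cv2) and the standard library are available. Lean on these libraries where they do the work, as an engineer would, in place of code of your own. Each camera call takes 0.05 s, during which the arm holds its last target. There are 200 camera calls.

TASK

Build the sieve nest on the shaker, one part at a time from the bottom up: put the fine sieve in the shaker's socket, the medium sieve on it, the coarse sieve on that, and the lid on top. Each part must sit level with its skirt fully home in the one below; leave the beaker and the timer where they stand.

Things in the scene. Friction and masses are not known exactly. Their poses are not given: they have to be found in the camera images.
- shaker: Sieve shaker base, fixed, to the robot's left or on the front strip to its right: low grey round housing, 110 mm wide, top 28 mm above the worktop. On it stands a steel socket ring, 54 mm outside, 48 mm bore, 8 mm high (rim at 36 mm). Origin: centre of the underside on the worktop, below the socket's axis; z up. A sieve fully home in the socket has its origin 30 mm above this one's.
- sieve_fine: FINE: mesh so close it looks like an even sheet; lowest frame. Round steel sieve, frame 54 mm outside, bore 48 mm, open top, mesh bottom; below it a skirt 6 mm deep, 43 mm wide, chamfered, that slips into the mouth of the part below. Origin: centre of the skirt's underside, z up. Frame from 6 to 30 mm above it. A part fully home on it has its origin 24 mm above its own. 0.1-0.17 kg.
- sieve_medium: MEDIUM: visible grid, wires 7 mm apart; middle height. Round steel sieve, frame 54 mm outside, bore 48 mm, open top, mesh bottom; below it a skirt 6 mm deep, 43 mm wide, chamfered, that slips into the mouth of the part below. Origin: centre of the skirt's underside, z up. Frame from 6 to 36 mm above it. A part fully home on it has its origin 30 mm above its own. 0.1-0.17 kg.
- sieve_coarse: COARSE: a few big openings, wires 15 mm apart; tallest. Round steel sieve, frame 54 mm outside, bore 48 mm, open top, mesh bottom; below it a skirt 6 mm deep, 43 mm wide, chamfered, that slips into the mouth of the part below. Origin: centre of the skirt's underside, z up. Frame from 6 to 44 mm above it. A part fully home on it has its origin 38 mm above its own. 0.1-0.17 kg.
- lid: Lid of the sieve nest: flat steel disc 54 mm wide with a black knob in the middle and a skirt 6 mm deep, 43 mm wide, chamfered, underneath. Origin: centre of the skirt's underside, on the worktop at the start; z up. Disc from 6 to 11 mm above the origin, knob head from 14 to 28 mm, 18 mm wide: grip it there. 0.07-0.12 kg, loose.
- beaker: Bystander: clear empty beaker, 55 mm wide, 70 mm high, loose. Origin: centre of its underside.
- timer: Bystander: bench timer lying on its back, 62 x 62 x 18 mm, loose. Origin: centre of its underside.
Not all that is in view belongs to the job. Several things have the shape of the shaker; the one meant has the colours described above.

How it is judged:
By the outcome, as a careful person would: the job done as asked, in the order asked, and still so for the second after the job is handed in, with the robot touching nothing.
It also fails if it takes over 128 s, if anything falls off the work surface, if the arm or the gripper's body presses on something with over 40 N, if the wrist force passes 120 N, or if a joint passes its speed limit or range.

## Working session

There is one attempt and no reset: what is moved stays moved. The work goes in short steps, Python scripts to look and compute and a tool call to move; the robot and the scene stay as the last step left them, time stands still between calls to the robot, and variables do not carry over. Pictures are saved under pics/ and viewed, at most 14 in all, crops included, and the job is handed in when it is done.

Besides the shell and the picture viewer there is one more tool, called after "Request:" as name(argument=value, ...) on one line, values as JSON. jog_arm: Moves the arm, as the interface text tells. Shifts and turns lie within -1 to 1; 1 stands for 0.12 m of shift or 2 rad of turn. Its arguments: {"type":"object","properties":{"targets":{"type":"array","items":{"type":"object","properties":{"gripper":{"type":"number"},"offset":{"type":"array","items":{"type":"number"}},"roll":{"type":"number"}}}},"force":{"type":"number"}},"required":["targets"]}

```bash
ls; mkdir -p pics
cat > h.py <<'E'
from cell import *
import numpy as np, cv2
def save(p,n): cv2.imwrite('pics/'+n,p['img'][:,:,::-1])
def pix(p,X):
    c=p['R']@np.array(X)+p['t']; u=p['mtx']@c; return (u[:2]/u[2]).round().astype(int)
E
python3 - <<'E'
from h import *
for n in ['top','scene']:
    p=grab_frame(n); save(p,n+'0.png')
    for t in ['shaker','sieve_fine','sieve_medium','sieve_coarse','lid','beaker','timer']:
        for d in recognise(p,t): print(n,t,round(d['score'],2),np.round(d['xyz'],3),pix(p,d['xyz']))
print(state())
E
```

```text
pics
top shaker 0.81 [ 0.44  -0.324  0.027] [436 225]
top shaker 0.77 [ 0.478 -0.482  0.022] [486 213]
top shaker 0.21 [0.431 0.191 0.004] [270 228]
top sieve_fine 0.77 [0.43  0.189 0.008] [271 228]
top sieve_medium 0.77 [0.422 0.048 0.008] [316 231]
top sieve_coarse 0.84 [ 0.432 -0.136  0.012] [375 228]
top lid 0.7 [0.428 0.376 0.012] [211 229]
top beaker 0.75 [0.42  0.049 0.008] [315 232]
top beaker 0.66 [0.564 0.37  0.025] [212 186]
top timer 0.8 [0.516 0.503 0.015] [170 201]
scene shaker 0.88 [ 0.436 -0.34   0.029] [361 263]
scene sieve_coarse 0.6 [ 0.427 -0.14   0.03 ] [325 227]
scene lid 0.37 [0.428 0.368 0.014] [267 165]
{'time': 0.8, 'qpos': array([-1.51179023e+00,  2.58585176e-01,  1.53499042e+00, -2.25578481e-05,
        1.34798517e+00, -2.02819776e-01]), 'joint_velocities': array([-0.00063506,  0.00070849, -0.00092391, -0.00150587, -0.00189612,
        0.00033576]), 'effort': array([-3.26191039e-04, -4.37138987e+01, -2.84295112e+01,  7.17650028e-02,
        3.09536385e-02,  3.88652234e-05]), 'position': array([ 0.14236983, -0.53126722,  0.23266458]), 'tcp_rot': array([ 9.91442807e-01,  1.30541791e-01, -1.21171642e-05,  1.51117372e-05]), 'ft_force': array([-0.20527249,  0.49619209,  0.39551862]), 'wrist_torque': array([ 0.02582295, -0.0076436 , -0.00589916]), 'grasp_force': 0.0, 'grip_width': 0.09269548145588265}
```

View pics/top0.png

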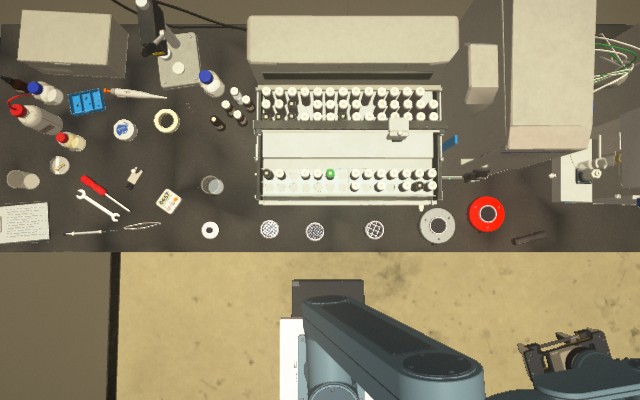

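View crop.

View pics/crop0.png

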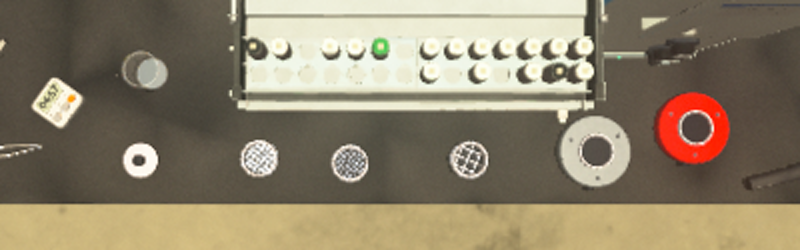

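View pics/scene0.png

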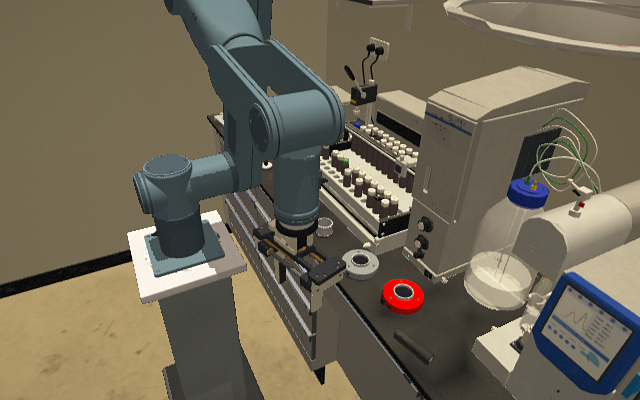

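Top view: grey shaker at (437,225), red look-alike at (485,214); the grey one with a steel ring fits the description, and the crop confirms it at crop (595,152). Candidates for the sieves are at (269,229), (315,231) and (374,229), and the lid is at (210,230). By height, 269 is fine, 315 medium and 374 coarse, but 315's mesh looks denser, so I will check from near.

Request:
jog_arm(targets=[{"gripper": -1, "offset": [0.03, -0.12, 0], "roll": 0.02}, {"gripper": -1, "offset": [0.06, -0.24, 0], "roll": 0.04}, {"gripper": -1, "offset": [0.1, -0.36, 0], "roll": 0.06}, {"gripper": -1, "offset": [0.13, -0.48, 0], "roll": 0.08}, {"gripper": -1, "offset": [0.16, -0.6, 0], "roll": 0.1}, {"gripper": -1, "offset": [0.2, -0.74, 0], "roll": 0.12}, {"gripper": -1, "offset": [0.23, -0.86, 0], "roll": 0.131}, {"gripper": -1, "offset": [0.26, -0.96, 0], "roll": 0.131}])

```text
time: 1.52
position: [0.1427, -0.4108, 0.2327]
tcp_rot: [1.0, -0.0, 0.0, -0.0]
ft_force: [0.0, 0.5, 0.7]
grip_width: 0.0929
grasp_force: 0.0
```

Request:
jog_arm(targets=[{"gripper": -1, "offset": [0.12, -0.12, 0], "roll": 0}, {"gripper": -1, "offset": [0.25, -0.25, 0], "roll": 0}, {"gripper": -1, "offset": [0.37, -0.37, 0], "roll": 0}, {"gripper": -1, "offset": [0.5, -0.5, 0], "roll": 0}, {"gripper": -1, "offset": [0.62, -0.62, 0], "roll": 0}, {"gripper": -1, "offset": [0.75, -0.75, 0], "roll": 0}, {"gripper": -1, "offset": [0.87, -0.87, 0], "roll": 0}, {"gripper": -1, "offset": [1, -1, 0], "roll": 0}])

```text
time: 2.18
position: [0.2633, -0.2913, 0.2329]
tcp_rot: [1.0, 0.0, 0.0, 0.0]
ft_force: [0.3, -0.3, -0.3]
grip_width: 0.0927
grasp_force: 0.0
```

Run:
```python
from h import *
import cell
print([n for n in dir(cell) if not n.startswith('_')], getattr(cell,'tip_reach',None))
s=state(); print(s['time'],s['position'],s['tcp_rot'])
p=grab_frame('wrist'); R=p['R']; print('cam',-R.T@p['t']-s['position'],R[2]); save(p,'w1.png')
W=np.load('W.npy'); 
for y in [-.4,-.33,-.25,-.1,.05,.2,.3]:
    m=(abs(W[...,1]-y)<.03)&(W[...,0]<.62)&(W[...,0]>.46); P=W[m]
    print(y,[(x,P[abs(P[:,0]-x)<.012][:,2].max().round(3)) for x in (.48,.5,.52,.55,.58) if (abs(P[:,0]-x)<.012).any()])
```

```text
['Unreachable', 'grab_frame', 'recognise', 'sign_off', 'state', 'tip_reach'] 0.014
2.1833 [ 0.26329322 -0.29127532  0.23286464] [9.99999907e-01 2.29011693e-04 1.31428803e-04 3.40268427e-04]
cam [ 7.22985226e-02 -5.22015608e-05  1.52998513e-01] [-0.25878562 -0.00097585 -0.96593429]
-0.4 [(0.48, np.float64(0.031)), (0.5, np.float64(0.009)), (0.52, np.float64(0.008)), (0.55, np.float64(0.008)), (0.58, np.float64(0.502))]
-0.33 [(0.48, np.float64(0.034)), (0.5, np.float64(0.077)), (0.52, np.float64(0.141)), (0.55, np.float64(0.139)), (0.58, np.float64(0.501))]
-0.25 [(0.48, np.float64(0.035)), (0.5, np.float64(0.058)), (0.52, np.float64(0.12)), (0.55, np.float64(0.18)), (0.58, np.float64(0.179))]
-0.1 [(0.48, np.float64(0.005)), (0.5, np.float64(0.059)), (0.52, np.float64(0.118)), (0.55, np.float64(0.177)), (0.58, np.float64(0.182))]
0.05 [(0.48, np.float64(0.008)), (0.5, np.float64(0.059)), (0.52, np.float64(0.119)), (0.55, np.float64(0.119)), (0.58, np.float64(0.179))]
0.2 [(0.48, np.float64(0.006)), (0.5, np.float64(0.078)), (0.52, np.float64(0.142)), (0.55, np.float64(0.139)), (0.58, np.float64(0.179))]
0.3 [(0.48, np.float64(0.007)), (0.5, np.float64(0.008)), (0.52, np.float64(0.005)), (0.55, np.float64(0.007)), (0.58, np.float64(0.006))]
```

Request:
jog_arm(targets=[{"gripper": -1, "offset": [0.15, 0, 0]}, {"gripper": -1, "offset": [0.3, 0, 0]}, {"gripper": -1, "offset": [0.45, 0, 0]}, {"gripper": -1, "offset": [0.6, 0, 0]}, {"gripper": -1, "offset": [0.75, 0, 0]}, {"gripper": -1, "offset": [0.9, 0, 0]}, {"gripper": -1, "offset": [1, 0, 0]}, {"gripper": -1, "offset": [1, 0, 0]}])

```text
schema error: expected keys gripper, offset, roll
```

```bash
cat >> h.py <<'E'
def cloud(p):
    d=p['depth']; v,u=np.mgrid[:400,:640]; K=p['mtx']
    c=np.stack([(u-K[0,2])/K[0,0]*d,(v-K[1,2])/K[1,1]*d,d],-1)
    return (c-p['t'])@p['R']
def circ(p,x,y,zlo,zhi,r=.04):
    "outer circle of the points in a height band near (x,y)"
    W=cloud(p).reshape(-1,3); ok=p['depth'].reshape(-1)>0
    P=W[ok&(np.hypot(W[:,0]-x,W[:,1]-y)<r)&(W[:,2]>zlo)&(W[:,2]<zhi)]
    if len(P)<8: return None
    (a,b),R=cv2.minEnclosingCircle(P[:,:2].astype(np.float32))
    return np.round([a,b,2*R,np.median(P[:,2]),P[:,2].max(),len(P)],4)
E
python3 - <<'E'
from h import *
p=grab_frame('wrist'); save(p,'w2.png')
W=cloud(p); print(W.reshape(-1,3).min(0),W.reshape(-1,3).max(0), np.median(W[...,2]))
print(circ(p,.439,-.332,.033,.045,.035),circ(p,.439,-.332,.024,.031,.07))
for d in recognise(p,'shaker'): print(d,pix(p,d['xyz']))
print(circ(grab_frame('top'),.439,-.332,.036,.045,.04))
E
```

```text
[-0.87101011 -1.51809091 -0.84147896] [0.4432887  0.94135253 0.3859275 ] -0.0003074813817589185
[ 4.330e-01 -3.291e-01  5.140e-02  3.650e-02  3.890e-02  2.890e+02] [ 4.331e-01 -3.297e-01  1.086e-01  2.900e-02  3.100e-02  4.708e+03]
{'xyz': [0.4165, -0.3261, 0.0277], 'score': 0.87} [358  22]
{'xyz': [0.4311, -0.4771, 0.0215], 'score': 0.87} [516   7]
[ 0.441  -0.3276  0.0532  0.038   0.0419 25.    ]
```

View pics/w2.png

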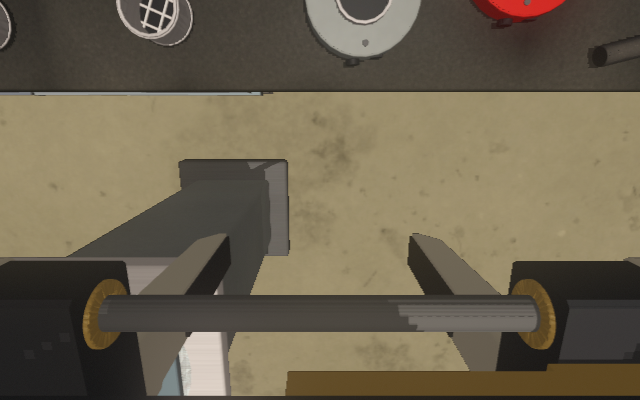

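The wrist picture shows the grey shaker at (360,20), cut at the top edge, with the coarse sieve at (150,15) and the red look-alike at (520,5). I have to move forward to see them whole.

Request:
jog_arm(targets=[{"gripper": -1, "offset": [0.15, 0, 0], "roll": 0}, {"gripper": -1, "offset": [0.3, 0, 0], "roll": 0}, {"gripper": -1, "offset": [0.45, 0, 0], "roll": 0}, {"gripper": -1, "offset": [0.6, 0, 0], "roll": 0}, {"gripper": -1, "offset": [0.75, 0, 0], "roll": 0}, {"gripper": -1, "offset": [0.9, 0, 0], "roll": 0}, {"gripper": -1, "offset": [1, 0, 0], "roll": 0}, {"gripper": -1, "offset": [1, 0, 0], "roll": 0}])

```text
time: 3.05
position: [0.3839, -0.293, 0.2324]
tcp_rot: [1.0, 0.0, 0.0, 0.0]
ft_force: [-0.1, -0.1, -0.5]
grip_width: 0.0932
grasp_force: 0.0
```

Run:
```python
from h import *
p=grab_frame('wrist'); save(p,'w3.png')
print(circ(p,.439,-.332,.033,.045,.035),circ(p,.439,-.332,.024,.031,.07),circ(p,.423,-.138,.04,.05))
```

```text
[ 4.406e-01 -3.293e-01  5.410e-02  3.670e-02  3.900e-02  5.260e+02] [ 4.389e-01 -3.294e-01  1.131e-01  2.900e-02  3.100e-02  8.524e+03] [ 4.279e-01 -1.333e-01  5.700e-02  4.400e-02  4.800e-02  8.190e+02]
```

Request:
jog_arm(targets=[{"gripper": -1, "offset": [0, -0.12, 0], "roll": 0}, {"gripper": -1, "offset": [0, -0.25, 0], "roll": 0}, {"gripper": -1, "offset": [0, -0.37, 0], "roll": 0}, {"gripper": -1, "offset": [0, -0.5, 0], "roll": 0}, {"gripper": -1, "offset": [0, -0.62, 0], "roll": 0}, {"gripper": -1, "offset": [0, -0.75, 0], "roll": 0}, {"gripper": -1, "offset": [0, -0.87, 0], "roll": 0}, {"gripper": -1, "offset": [0, -1, 0], "roll": 0}])

```text
time: 3.77
position: [0.3824, -0.1701, 0.2329]
tcp_rot: [1.0, 0.0, 0.0, 0.0]
ft_force: [0.5, 0.2, 0.3]
grip_width: 0.0928
grasp_force: 0.0
```

Request:
jog_arm(targets=[{"gripper": -1, "offset": [0, -0.12, 0], "roll": 0}, {"gripper": -1, "offset": [0, -0.25, 0], "roll": 0}, {"gripper": -1, "offset": [0, -0.37, 0], "roll": 0}, {"gripper": -1, "offset": [0, -0.5, 0], "roll": 0}, {"gripper": -1, "offset": [0, -0.62, 0], "roll": 0}, {"gripper": -1, "offset": [0, -0.75, 0], "roll": 0}, {"gripper": -1, "offset": [0, -0.87, 0], "roll": 0}, {"gripper": -1, "offset": [0, -1, 0], "roll": 0}])

```text
time: 4.43
position: [0.3821, -0.0502, 0.2328]
tcp_rot: [1.0, 0.0, 0.0, 0.0]
ft_force: [-0.2, -0.1, -0.8]
grip_width: 0.0932
grasp_force: 0.0
```

Request:
jog_arm(targets=[{"gripper": -1, "offset": [0, -0.12, 0], "roll": 0}, {"gripper": -1, "offset": [0, -0.25, 0], "roll": 0}, {"gripper": -1, "offset": [0, -0.37, 0], "roll": 0}, {"gripper": -1, "offset": [0, -0.5, 0], "roll": 0}, {"gripper": -1, "offset": [0, -0.62, 0], "roll": 0}, {"gripper": -1, "offset": [0, -0.75, 0], "roll": 0}, {"gripper": -1, "offset": [0, -0.87, 0], "roll": 0}, {"gripper": -1, "offset": [0, -1, 0], "roll": 0}])

```text
time: 5.1
position: [0.3818, 0.0696, 0.2329]
tcp_rot: [1.0, 0.0, 0.0, 0.0]
ft_force: [0.0, 0.2, 0.5]
grip_width: 0.0926
grasp_force: 0.0
```

Run:
```python
from h import *
p=grab_frame('wrist'); save(p,'w4.png'); print(state()['position'])
for x,y,z in [(.423,.051,.036),(.431,.191,.03)]: print(circ(p,x,y,z-.004,z+.006))
```

```text
[0.38153705 0.07159084 0.23287007]
[4.221e-01 5.000e-02 5.610e-02 3.620e-02 3.870e-02 7.070e+02]
[4.296e-01 1.905e-01 5.700e-02 3.010e-02 3.320e-02 7.430e+02]
```

View pics/w4.png

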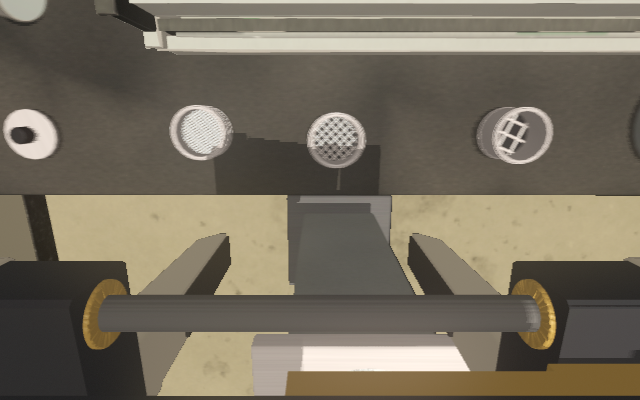

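View pics/w3.png

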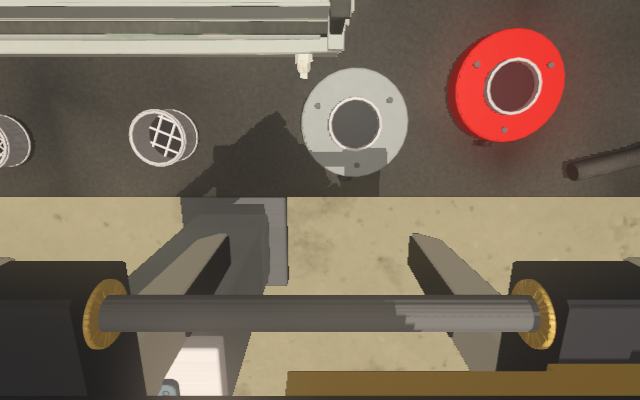

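w4: the fine sieve (even sheet) is at (200,130), medium (7 mm grid) at (337,138), coarse at (515,135) and the lid at (30,133). w3 confirms the grey shaker at (355,123); the red one at (512,85) is not meant.

Request:
jog_arm(targets=[{"gripper": -1, "offset": [0.05, -0.12, 0], "roll": 0}, {"gripper": -1, "offset": [0.1, -0.25, 0], "roll": 0}, {"gripper": -1, "offset": [0.15, -0.37, 0], "roll": 0}, {"gripper": -1, "offset": [0.2, -0.5, 0], "roll": 0}, {"gripper": -1, "offset": [0.25, -0.62, 0], "roll": 0}, {"gripper": -1, "offset": [0.3, -0.75, 0], "roll": 0}, {"gripper": -1, "offset": [0.35, -0.87, 0], "roll": 0}, {"gripper": -1, "offset": [0.4, -1, 0], "roll": 0}])

```text
time: 5.82
position: [0.4302, 0.189, 0.2329]
tcp_rot: [1.0, 0.0, 0.0, 0.0]
ft_force: [0.1, 0.2, -0.9]
grip_width: 0.093
grasp_force: 0.0
```

Request:
jog_arm(targets=[{"gripper": -1, "offset": [0, 0, 0.15], "roll": 0}, {"gripper": -1, "offset": [0, 0, 0.3], "roll": 0}, {"gripper": -1, "offset": [0, 0, 0.45], "roll": 0}, {"gripper": -1, "offset": [0, 0, 0.6], "roll": 0}, {"gripper": -1, "offset": [0, 0, 0.75], "roll": 0}, {"gripper": -1, "offset": [0, 0, 0.9], "roll": 0}, {"gripper": -1, "offset": [0, 0, 1], "roll": 0}, {"gripper": -1, "offset": [0, 0, 1], "roll": 0}])

```text
time: 6.48
position: [0.4282, 0.1879, 0.1106]
tcp_rot: [1.0, 0.0, -0.002, 0.0]
ft_force: [0.4, 0.4, -0.2]
grip_width: 0.0931
grasp_force: 0.0
```

Run:
```python
from h import *
p=grab_frame('wrist'); save(p,'w5.png'); print(state()['position'])
print(circ(p,.43,.19,.026,.036));
```

```text
[0.42919424 0.18805476 0.11190199]
[4.292e-01 1.908e-01 5.670e-02 3.020e-02 3.270e-02 1.433e+03]
```

View pics/w5.png

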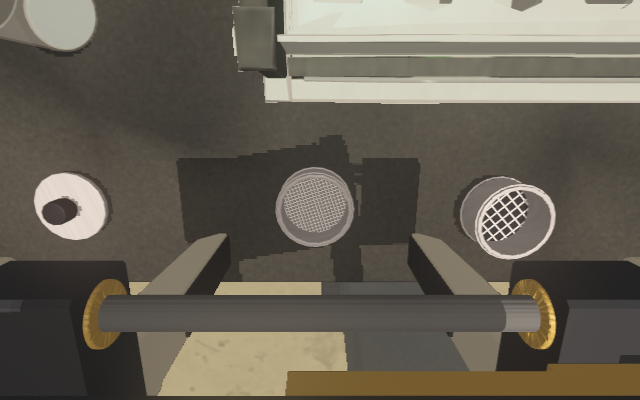

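w5: the fine sieve lies centred between the fingers at (315,205). I go down and grip it.

Request:
jog_arm(targets=[{"gripper": -1, "offset": [0, -0.02, 0.15], "roll": 0}, {"gripper": -1, "offset": [0, -0.02, 0.3], "roll": 0}, {"gripper": -1, "offset": [0, -0.02, 0.45], "roll": 0}, {"gripper": -1, "offset": [0, -0.02, 0.6], "roll": 0}, {"gripper": -1, "offset": [0, -0.02, 0.7], "roll": 0}, {"gripper": -1, "offset": [0, -0.02, 0.78], "roll": 0}, {"gripper": -1, "offset": [0, -0.02, 0.78], "roll": 0}, {"gripper": -0.5, "offset": [0, -0.02, 0.78], "roll": 0}])

```text
time: 7.2
position: [0.4311, 0.1906, 0.0196]
tcp_rot: [1.0, 0.0, 0.0, -0.0]
ft_force: [0.1, -0.2, 0.1]
grip_width: 0.0897
grasp_force: 0.0
```

Request:
jog_arm(targets=[{"gripper": 1, "offset": [0, 0, 0], "roll": 0}, {"gripper": 1, "offset": [0, 0, 0], "roll": 0}, {"gripper": 1, "offset": [0, 0, 0], "roll": 0}, {"gripper": 1, "offset": [0, 0, 0], "roll": 0}, {"gripper": 1, "offset": [0, 0, 0], "roll": 0}, {"gripper": 1, "offset": [0, 0, 0], "roll": 0}, {"gripper": 1, "offset": [0, 0, 0], "roll": 0}, {"gripper": 1, "offset": [0, 0, 0], "roll": 0}], force=20)

```text
time: 7.87
position: [0.431, 0.1905, 0.0194]
tcp_rot: [1.0, -0.0, 0.0, -0.0]
ft_force: [-1.9, -1.0, 3.8]
grip_width: 0.0542
grasp_force: 20.0
```

Run:
```python
from h import *
p=grab_frame('wrist'); s=state(); print(s['position'],s['tcp_rot'],s['grip_width'],s['grasp_force'])
print(circ(p,.43,.19,.026,.033,.035))
```

```text
[0.43104102 0.19047503 0.01935139] [ 9.99999961e-01 -1.11735178e-04  2.50352039e-04 -4.90521412e-05] 0.05416168581675577 20.000663101673126
[4.396e-01 1.901e-01 6.670e-02 3.030e-02 3.300e-02 2.438e+03]
```

Request:
jog_arm(targets=[{"gripper": 1, "offset": [0, 0, -0.15], "roll": 0}, {"gripper": 1, "offset": [0, 0, -0.35], "roll": 0}, {"gripper": 1, "offset": [0, 0.1, -0.55], "roll": 0}, {"gripper": 1, "offset": [0, 0.25, -0.75], "roll": 0}, {"gripper": 1, "offset": [0, 0.4, -0.9], "roll": 0}, {"gripper": 1, "offset": [0, 0.6, -0.95], "roll": 0}, {"gripper": 1, "offset": [0, 0.8, -0.95], "roll": 0}, {"gripper": 1, "offset": [0, 1, -0.95], "roll": 0}])

```text
time: 8.58
position: [0.4308, 0.0695, 0.1335]
tcp_rot: [1.0, 0.0, 0.001, 0.0]
ft_force: [0.2, 0.0, -1.0]
grip_width: 0.0543
grasp_force: 20.0
```

Request:
jog_arm(targets=[{"gripper": 1, "offset": [0, 0.12, 0], "roll": 0}, {"gripper": 1, "offset": [0, 0.25, 0], "roll": 0}, {"gripper": 1, "offset": [0, 0.37, 0], "roll": 0}, {"gripper": 1, "offset": [0, 0.5, 0], "roll": 0}, {"gripper": 1, "offset": [0, 0.62, 0], "roll": 0}, {"gripper": 1, "offset": [0, 0.75, 0], "roll": 0}, {"gripper": 1, "offset": [0, 0.87, 0], "roll": 0}, {"gripper": 1, "offset": [0, 1, 0], "roll": 0}])

```text
time: 9.25
position: [0.4303, -0.0501, 0.1326]
tcp_rot: [1.0, -0.0, -0.0, -0.0]
ft_force: [-0.5, 0.7, -1.8]
grip_width: 0.0543
grasp_force: 20.0
```

Request:
jog_arm(targets=[{"gripper": 1, "offset": [0, 0.12, 0], "roll": 0}, {"gripper": 1, "offset": [0, 0.25, 0], "roll": 0}, {"gripper": 1, "offset": [0, 0.37, 0], "roll": 0}, {"gripper": 1, "offset": [0, 0.5, 0], "roll": 0}, {"gripper": 1, "offset": [0, 0.62, 0], "roll": 0}, {"gripper": 1, "offset": [0, 0.75, 0], "roll": 0}, {"gripper": 1, "offset": [0, 0.87, 0], "roll": 0}, {"gripper": 1, "offset": [0, 1, 0], "roll": 0}])

```text
time: 9.92
position: [0.4302, -0.1699, 0.1325]
tcp_rot: [1.0, -0.0, -0.0, -0.0]
ft_force: [-0.1, 1.1, -2.4]
grip_width: 0.0543
grasp_force: 20.0
```

Request:
jog_arm(targets=[{"gripper": 1, "offset": [0, 0.12, 0], "roll": 0}, {"gripper": 1, "offset": [0, 0.25, 0], "roll": 0}, {"gripper": 1, "offset": [0, 0.37, 0], "roll": 0}, {"gripper": 1, "offset": [0, 0.5, 0], "roll": 0}, {"gripper": 1, "offset": [0, 0.62, 0], "roll": 0}, {"gripper": 1, "offset": [0, 0.75, 0], "roll": 0}, {"gripper": 1, "offset": [0, 0.87, 0], "roll": 0}, {"gripper": 1, "offset": [0, 1, 0], "roll": 0}])

```text
time: 10.58
position: [0.4306, -0.2907, 0.1329]
tcp_rot: [1.0, -0.0, -0.0, -0.0]
ft_force: [0.3, 0.1, -1.3]
grip_width: 0.0543
grasp_force: 20.0
```

Request:
jog_arm(targets=[{"gripper": 1, "offset": [0.02, 0.1, 0], "roll": 0}, {"gripper": 1, "offset": [0.04, 0.2, 0], "roll": 0}, {"gripper": 1, "offset": [0.06, 0.28, 0], "roll": 0}, {"gripper": 1, "offset": [0.08, 0.33, 0], "roll": 0}, {"gripper": 1, "offset": [0.08, 0.33, 0], "roll": 0}, {"gripper": 1, "offset": [0.08, 0.33, 0], "roll": 0}, {"gripper": 1, "offset": [0.08, 0.33, 0], "roll": 0}, {"gripper": 1, "offset": [0.08, 0.33, 0], "roll": 0}])

```text
time: 11.25
position: [0.4402, -0.3284, 0.133]
tcp_rot: [1.0, 0.0, -0.0, -0.0]
ft_force: [0.6, 0.2, -1.4]
grip_width: 0.0543
grasp_force: 20.0
```

Run:
```python
from h import *
p=grab_frame('wrist'); save(p,'w6.png'); s=state(); print(s['position'],s['tcp_rot'],s['grip_width'],s['ft_force'])
x,y,z=s['position']
print('shaker',circ(p,.44,-.33,.024,.031,.07))
W=cloud(p).reshape(-1,3);P=W[(abs(W[:,2]-z+.0194-.030)<.002)&(np.hypot(W[:,0]-x,W[:,1]-y)<.032)];
print(P.min(0)-s['position'],P.max(0)-s['position'],len(P))
```

```text
[ 0.44028777 -0.32840926  0.13309248] [ 9.99999949e-01  2.61361405e-04 -7.06636943e-05 -1.70669861e-04] 0.05454430076008396 [-0.35672417 -0.36360399 -1.06587908]
shaker [ 4.408e-01 -3.291e-01  1.102e-01  2.900e-02  3.100e-02  9.248e+03]
[-0.01246293 -0.03029916  0.00860064] [0.02641819 0.03023377 0.012568  ] 2146
```

View pics/w6.png

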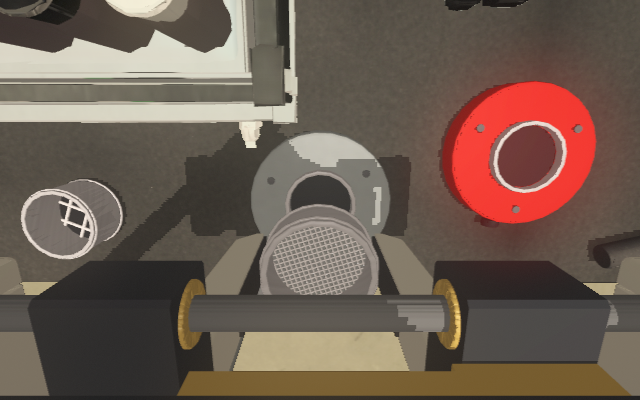

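w6: the held fine sieve is at (318,265), level, and the socket behind and below it at (320,190). Its offset is under 1 mm, so I lower it.

Request:
jog_arm(targets=[{"gripper": 1, "offset": [0.006, 0.006, 0.12], "roll": 0}, {"gripper": 1, "offset": [0.006, 0.006, 0.24], "roll": 0}, {"gripper": 1, "offset": [0.006, 0.006, 0.36], "roll": 0}, {"gripper": 1, "offset": [0.006, 0.006, 0.46], "roll": 0}, {"gripper": 1, "offset": [0.006, 0.006, 0.54], "roll": 0}, {"gripper": 1, "offset": [0.006, 0.006, 0.6], "roll": 0}, {"gripper": 1, "offset": [0.006, 0.006, 0.63], "roll": 0}, {"gripper": 1, "offset": [0.006, 0.006, 0.64], "roll": 0}])

```text
time: 11.97
position: [0.4409, -0.3296, 0.0558]
tcp_rot: [1.0, -0.0, -0.0, -0.0]
ft_force: [0.4, 0.3, -0.8]
grip_width: 0.0546
grasp_force: 20.0
```

Request:
jog_arm(targets=[{"gripper": 1, "offset": [0, 0, 0.01], "roll": 0}, {"gripper": 1, "offset": [0, 0, 0.02], "roll": 0}, {"gripper": 1, "offset": [0, 0, 0.03], "roll": 0}, {"gripper": 1, "offset": [0, 0, 0.04], "roll": 0}, {"gripper": 1, "offset": [0, 0, 0.05], "roll": 0}, {"gripper": 1, "offset": [0, 0, 0.055], "roll": 0}, {"gripper": 1, "offset": [0, 0, 0.055], "roll": 0}, {"gripper": 1, "offset": [0, 0, 0.055], "roll": 0}])

```text
time: 12.63
position: [0.4412, -0.3301, 0.0499]
tcp_rot: [1.0, -0.0, 0.0, 0.0]
ft_force: [-0.3, 0.1, 1.5]
grip_width: 0.0541
grasp_force: 21.1
```

Request:
jog_arm(targets=[{"gripper": -1, "offset": [0, 0, 0], "roll": 0}, {"gripper": -1, "offset": [0, 0, 0], "roll": 0}, {"gripper": -1, "offset": [0, 0, 0], "roll": 0}, {"gripper": -1, "offset": [0, 0, 0], "roll": 0}, {"gripper": -1, "offset": [0, 0, -0.1], "roll": 0}, {"gripper": -1, "offset": [0, 0, -0.3], "roll": 0}, {"gripper": -1, "offset": [0, 0, -0.5], "roll": 0}, {"gripper": -1, "offset": [0, 0, -0.7], "roll": 0}])

```text
time: 13.3
position: [0.4407, -0.3296, 0.1342]
tcp_rot: [1.0, -0.0, -0.0, -0.0]
ft_force: [-0.9, 0.7, 0.0]
grip_width: 0.0925
grasp_force: 0.0
```

```bash
cat >> h.py <<'E'
def level(p,x,y,z):
    "fit a plane to the rim"
    W=cloud(p).reshape(-1,3); r=np.hypot(W[:,0]-x,W[:,1]-y)
    P=W[(r<.03)&(r>.02)&(abs(W[:,2]-z)<.006)]
    A=np.c_[P[:,:2]-[x,y],np.ones(len(P))]; c=np.linalg.lstsq(A,P[:,2],rcond=None)[0]
    return np.degrees(c[:2]).round(2),c[2].round(4),np.median(P[:,2]).round(4),len(P)
E
python3 - <<'E'
from h import *
p=grab_frame('wrist'); save(p,'w7.png'); s=state(); print(s['position'],s['grip_width'])
print('fine',circ(p,.441,-.33,.056,.064),level(p,.441,-.33,.06),'shaker',circ(p,.44,-.33,.024,.031,.07))
E
```

```text
[ 0.44285586 -0.33173198  0.13947343] 0.09292777423156996
fine [ 4.394e-01 -3.302e-01  5.680e-02  6.020e-02  6.340e-02  1.488e+03] (array([ 1.13, -0.02]), np.float64(0.0598), np.float64(0.0601), 1575) shaker [ 4.411e-01 -3.293e-01  1.098e-01  2.890e-02  3.100e-02  9.317e+03]
```

View pics/w7.png

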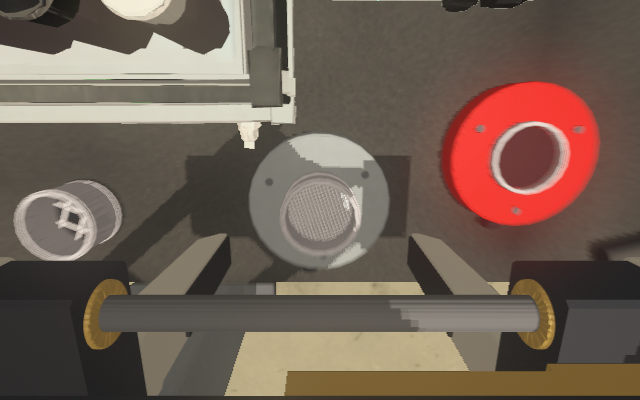

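w7: the fine sieve is home at (320,210), rim at 60 mm and level within noise. Next is the medium sieve.

Request:
jog_arm(targets=[{"gripper": -1, "offset": [0, -0.12, 0], "roll": 0}, {"gripper": -1, "offset": [0, -0.25, 0], "roll": 0}, {"gripper": -1, "offset": [0, -0.37, 0], "roll": 0}, {"gripper": -1, "offset": [0, -0.5, 0], "roll": 0}, {"gripper": -1, "offset": [0, -0.62, 0], "roll": 0}, {"gripper": -1, "offset": [0, -0.75, 0], "roll": 0}, {"gripper": -1, "offset": [0, -0.87, 0], "roll": 0}, {"gripper": -1, "offset": [0, -1, 0], "roll": 0}])

```text
time: 14.02
position: [0.4409, -0.2082, 0.1335]
tcp_rot: [1.0, 0.0, -0.0, -0.0]
ft_force: [-0.8, 0.2, -0.1]
grip_width: 0.0932
grasp_force: 0.0
```

Request:
jog_arm(targets=[{"gripper": -1, "offset": [0, -0.12, 0], "roll": 0}, {"gripper": -1, "offset": [0, -0.25, 0], "roll": 0}, {"gripper": -1, "offset": [0, -0.37, 0], "roll": 0}, {"gripper": -1, "offset": [0, -0.5, 0], "roll": 0}, {"gripper": -1, "offset": [0, -0.62, 0], "roll": 0}, {"gripper": -1, "offset": [0, -0.75, 0], "roll": 0}, {"gripper": -1, "offset": [0, -0.87, 0], "roll": 0}, {"gripper": -1, "offset": [0, -1, 0], "roll": 0}])

```text
time: 14.68
position: [0.4409, -0.0885, 0.1336]
tcp_rot: [1.0, -0.0, 0.0, 0.0]
ft_force: [0.3, 0.1, -0.2]
grip_width: 0.0931
grasp_force: 0.0
```

Request:
jog_arm(targets=[{"gripper": -1, "offset": [-0.05, -0.15, 0], "roll": 0}, {"gripper": -1, "offset": [-0.1, -0.3, 0], "roll": 0}, {"gripper": -1, "offset": [-0.15, -0.45, 0], "roll": 0}, {"gripper": -1, "offset": [-0.15, -0.6, 0], "roll": 0}, {"gripper": -1, "offset": [-0.15, -0.75, 0], "roll": 0}, {"gripper": -1, "offset": [-0.15, -0.9, 0], "roll": 0}, {"gripper": -1, "offset": [-0.15, -1, 0], "roll": 0}, {"gripper": -1, "offset": [-0.15, -1, 0], "roll": 0}])

```text
time: 15.35
position: [0.4224, 0.0325, 0.1336]
tcp_rot: [1.0, 0.001, -0.0, -0.0]
ft_force: [-0.3, -0.9, -0.4]
grip_width: 0.0931
grasp_force: 0.0
```

Request:
jog_arm(targets=[{"gripper": -1, "offset": [0, -0.08, 0], "roll": 0}, {"gripper": -1, "offset": [0, -0.16, 0.1], "roll": 0}, {"gripper": -1, "offset": [0, -0.16, 0.2], "roll": 0}, {"gripper": -1, "offset": [0, -0.16, 0.3], "roll": 0}, {"gripper": -1, "offset": [0, -0.16, 0.3], "roll": 0}, {"gripper": -1, "offset": [0, -0.16, 0.3], "roll": 0}, {"gripper": -1, "offset": [0, -0.16, 0.3], "roll": 0}, {"gripper": -1, "offset": [0, -0.16, 0.3], "roll": 0}])

```text
time: 16.02
position: [0.4238, 0.049, 0.0983]
tcp_rot: [1.0, -0.0, 0.001, 0.0]
ft_force: [-0.0, -0.4, 0.2]
grip_width: 0.0927
grasp_force: 0.0
```

Run:
```python
from h import *
p=grab_frame('wrist'); s=state(); print(s['position'],s['grip_width'])
print('medium',circ(p,.422,.05,.032,.042))
```

```text
[0.42371071 0.04907222 0.09835042] 0.09279915604371641
medium [4.221e-01 4.990e-02 5.680e-02 3.620e-02 3.920e-02 1.646e+03]
```

Request:
jog_arm(targets=[{"gripper": -1, "offset": [-0.005, -0.01, 0.12], "roll": 0}, {"gripper": -1, "offset": [-0.005, -0.01, 0.24], "roll": 0}, {"gripper": -1, "offset": [-0.005, -0.01, 0.36], "roll": 0}, {"gripper": -1, "offset": [-0.005, -0.01, 0.48], "roll": 0}, {"gripper": -1, "offset": [-0.005, -0.01, 0.58], "roll": 0}, {"gripper": -1, "offset": [-0.005, -0.01, 0.62], "roll": 0}, {"gripper": -1, "offset": [-0.005, -0.01, 0.62], "roll": 0}, {"gripper": -0.5, "offset": [-0.005, -0.01, 0.62], "roll": 0}])

```text
time: 16.73
position: [0.4229, 0.0504, 0.0236]
tcp_rot: [1.0, -0.0, 0.0, 0.0]
ft_force: [0.3, 0.3, 0.8]
grip_width: 0.0898
grasp_force: 0.0
```

Request:
jog_arm(targets=[{"gripper": 1, "offset": [0, 0, 0], "roll": 0}, {"gripper": 1, "offset": [0, 0, 0], "roll": 0}, {"gripper": 1, "offset": [0, 0, 0], "roll": 0}, {"gripper": 1, "offset": [0, 0, 0], "roll": 0}, {"gripper": 1, "offset": [0, 0, 0], "roll": 0}, {"gripper": 1, "offset": [0, 0, 0], "roll": 0}, {"gripper": 1, "offset": [0, 0, 0], "roll": 0}, {"gripper": 1, "offset": [0, 0, 0], "roll": 0}], force=20)

```text
time: 17.4
position: [0.4227, 0.0505, 0.0235]
tcp_rot: [1.0, -0.0, 0.0, 0.0]
ft_force: [-0.2, -1.1, 4.2]
grip_width: 0.0541
grasp_force: 20.0
```

Request:
jog_arm(targets=[{"gripper": 1, "offset": [0, 0, -0.15], "roll": 0}, {"gripper": 1, "offset": [0, 0, -0.35], "roll": 0}, {"gripper": 1, "offset": [0, 0.1, -0.55], "roll": 0}, {"gripper": 1, "offset": [0, 0.25, -0.75], "roll": 0}, {"gripper": 1, "offset": [0, 0.4, -0.9], "roll": 0}, {"gripper": 1, "offset": [0, 0.6, -1], "roll": 0}, {"gripper": 1, "offset": [0, 0.8, -1], "roll": 0}, {"gripper": 1, "offset": [0, 1, -1], "roll": 0}])

```text
time: 18.07
position: [0.4227, -0.0706, 0.1441]
tcp_rot: [1.0, 0.0, 0.001, 0.0]
ft_force: [-0.7, 0.1, -1.1]
grip_width: 0.0546
grasp_force: 20.0
```

Request:
jog_arm(targets=[{"gripper": 1, "offset": [0, 0.12, 0], "roll": 0}, {"gripper": 1, "offset": [0, 0.25, 0], "roll": 0}, {"gripper": 1, "offset": [0, 0.37, 0], "roll": 0}, {"gripper": 1, "offset": [0, 0.5, 0], "roll": 0}, {"gripper": 1, "offset": [0, 0.62, 0], "roll": 0}, {"gripper": 1, "offset": [0, 0.75, 0], "roll": 0}, {"gripper": 1, "offset": [0, 0.87, 0], "roll": 0}, {"gripper": 1, "offset": [0, 1, 0], "roll": 0}])

```text
time: 18.73
position: [0.422, -0.1898, 0.1428]
tcp_rot: [1.0, -0.0, -0.0, -0.0]
ft_force: [0.1, 0.1, -1.7]
grip_width: 0.0541
grasp_force: 20.0
```

Request:
jog_arm(targets=[{"gripper": 1, "offset": [0.04, 0.12, 0], "roll": 0}, {"gripper": 1, "offset": [0.08, 0.25, 0], "roll": 0}, {"gripper": 1, "offset": [0.12, 0.37, 0], "roll": 0}, {"gripper": 1, "offset": [0.15, 0.5, 0], "roll": 0}, {"gripper": 1, "offset": [0.15, 0.62, 0], "roll": 0}, {"gripper": 1, "offset": [0.15, 0.75, 0], "roll": 0}, {"gripper": 1, "offset": [0.15, 0.87, 0], "roll": 0}, {"gripper": 1, "offset": [0.15, 1, 0], "roll": 0}])

```text
time: 19.4
position: [0.4402, -0.3107, 0.1431]
tcp_rot: [1.0, -0.0, -0.0, -0.0]
ft_force: [0.2, 0.5, -1.0]
grip_width: 0.0542
grasp_force: 20.0
```

Request:
jog_arm(targets=[{"gripper": 1, "offset": [0, 0.08, 0], "roll": 0}, {"gripper": 1, "offset": [0, 0.16, 0], "roll": 0}, {"gripper": 1, "offset": [0, 0.16, 0], "roll": 0}, {"gripper": 1, "offset": [0, 0.16, 0], "roll": 0}, {"gripper": 1, "offset": [0, 0.16, 0], "roll": 0}, {"gripper": 1, "offset": [0, 0.16, 0], "roll": 0}, {"gripper": 1, "offset": [0, 0.16, 0], "roll": 0}, {"gripper": 1, "offset": [0, 0.16, 0], "roll": 0}])

```text
time: 20.07
position: [0.4406, -0.3281, 0.1434]
tcp_rot: [1.0, 0.0, 0.0, -0.0]
ft_force: [0.1, 0.4, -1.3]
grip_width: 0.0539
grasp_force: 20.0
```

Run:
```python
from h import *
p=grab_frame('wrist'); save(p,'w8.png'); s=state(); print(s['position'],s['tcp_rot'],s['grip_width'],s['ft_force'])
x,y,z=s['position']
print('shaker',circ(p,.44,-.33,.024,.031,.07),'fine',circ(p,.44,-.33,.056,.064))
W=cloud(p).reshape(-1,3);P=W[(abs(W[:,2]-z+.024-.036)<.003)&(np.hypot(W[:,0]-x,W[:,1]-y)<.032)];
print(P.min(0)-s['position'],P.max(0)-s['position'],len(P))
```

```text
[ 0.44053976 -0.32823288  0.14339514] [9.99999970e-01 2.35428469e-04 4.66720554e-05 3.87402549e-05] 0.053989082785918116 [-1.12797083  0.35884151 -0.93309849]
shaker [ 4.414e-01 -3.293e-01  1.096e-01  2.890e-02  3.100e-02  6.982e+03] fine [ 4.410e-01 -3.304e-01  5.620e-02  6.030e-02  6.270e-02  6.840e+02]
[-0.01221616 -0.03042953  0.00900918] [0.02765488 0.03021587 0.01499472] 2354
```

View pics/w8.png

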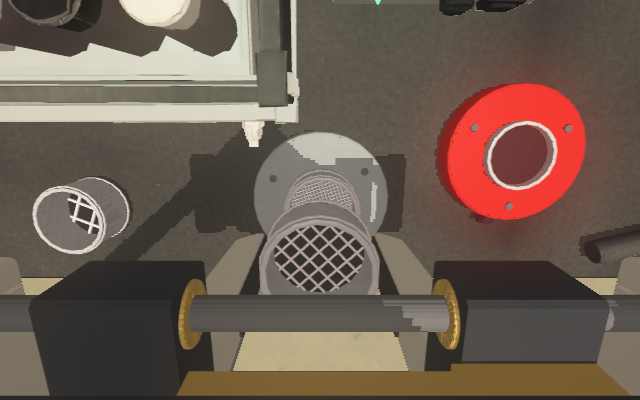

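w8: the held medium sieve is at (318,260), with the fine sieve's rim below at (320,190). The y error is about 2 mm; I correct it and lower.

Request:
jog_arm(targets=[{"gripper": 1, "offset": [0, 0.014, 0.1], "roll": 0}, {"gripper": 1, "offset": [0, 0.014, 0.2], "roll": 0}, {"gripper": 1, "offset": [0, 0.014, 0.3], "roll": 0}, {"gripper": 1, "offset": [0, 0.014, 0.38], "roll": 0}, {"gripper": 1, "offset": [0, 0.014, 0.44], "roll": 0}, {"gripper": 1, "offset": [0, 0.014, 0.47], "roll": 0}, {"gripper": 1, "offset": [0, 0.014, 0.48], "roll": 0}, {"gripper": 1, "offset": [0, 0.014, 0.49], "roll": 0}])

```text
time: 20.78
position: [0.4406, -0.3305, 0.0846]
tcp_rot: [1.0, -0.0, 0.0, 0.0]
ft_force: [-0.2, -0.5, -0.6]
grip_width: 0.0541
grasp_force: 20.0
```

Request:
jog_arm(targets=[{"gripper": 1, "offset": [0, 0, 0.01], "roll": 0}, {"gripper": 1, "offset": [0, 0, 0.02], "roll": 0}, {"gripper": 1, "offset": [0, 0, 0.03], "roll": 0}, {"gripper": 1, "offset": [0, 0, 0.04], "roll": 0}, {"gripper": 1, "offset": [0, 0, 0.05], "roll": 0}, {"gripper": 1, "offset": [0, 0, 0.058], "roll": 0}, {"gripper": 1, "offset": [0, 0, 0.058], "roll": 0}, {"gripper": 1, "offset": [0, 0, 0.058], "roll": 0}])

```text
time: 21.45
position: [0.4405, -0.3304, 0.0776]
tcp_rot: [1.0, -0.0, 0.0, 0.0]
ft_force: [0.6, 0.0, -0.4]
grip_width: 0.0539
grasp_force: 20.0
```

Request:
jog_arm(targets=[{"gripper": -1, "offset": [0, 0, 0.003], "roll": 0}, {"gripper": -1, "offset": [0, 0, 0], "roll": 0}, {"gripper": -1, "offset": [0, 0, 0], "roll": 0}, {"gripper": -1, "offset": [0, 0, 0], "roll": 0}, {"gripper": -1, "offset": [0, 0, -0.1], "roll": 0}, {"gripper": -1, "offset": [0, 0, -0.3], "roll": 0}, {"gripper": -1, "offset": [0, 0, -0.45], "roll": 0}, {"gripper": -1, "offset": [0, 0, -0.6], "roll": 0}])

```text
time: 22.12
position: [0.4405, -0.3304, 0.1505]
tcp_rot: [1.0, -0.0, 0.0, 0.0]
ft_force: [0.4, -0.1, -0.2]
grip_width: 0.0928
grasp_force: 0.0
```

Run:
```python
from h import *
p=grab_frame('wrist'); s=state(); print(s['position'],s['grip_width'])
print('medium',circ(p,.441,-.33,.086,.094),level(p,.441,-.33,.09))
```

```text
[ 0.44192734 -0.3319111   0.15417195] 0.0923983350966896
medium [ 4.398e-01 -3.303e-01  5.670e-02  9.020e-02  9.300e-02  1.669e+03] (array([1.28, 0.06]), np.float64(0.0897), np.float64(0.0901), 1768)
```

Request:
jog_arm(targets=[{"gripper": -1, "offset": [0, -0.1, 0], "roll": 0}, {"gripper": -1, "offset": [0, -0.2, 0], "roll": 0}, {"gripper": -1, "offset": [0, -0.35, 0], "roll": 0}, {"gripper": -1, "offset": [0, -0.5, 0], "roll": 0}, {"gripper": -1, "offset": [0, -0.62, 0], "roll": 0}, {"gripper": -1, "offset": [0, -0.75, 0], "roll": 0}, {"gripper": -1, "offset": [0, -0.87, 0], "roll": 0}, {"gripper": -1, "offset": [0, -1, 0], "roll": 0}])

```text
time: 22.83
position: [0.4402, -0.2086, 0.1492]
tcp_rot: [1.0, 0.0, -0.0, -0.0]
ft_force: [0.2, -0.2, 0.1]
grip_width: 0.0927
grasp_force: 0.0
```

Request:
jog_arm(targets=[{"gripper": -1, "offset": [-0.03, -0.15, 0], "roll": 0}, {"gripper": -1, "offset": [-0.06, -0.3, 0], "roll": 0}, {"gripper": -1, "offset": [-0.1, -0.45, 0], "roll": 0}, {"gripper": -1, "offset": [-0.1, -0.64, 0], "roll": 0}, {"gripper": -1, "offset": [-0.1, -0.64, 0.1], "roll": 0}, {"gripper": -1, "offset": [-0.1, -0.64, 0.2], "roll": 0}, {"gripper": -1, "offset": [-0.1, -0.64, 0.3], "roll": 0}, {"gripper": -1, "offset": [-0.1, -0.64, 0.3], "roll": 0}])

```text
time: 23.5
position: [0.427, -0.1317, 0.1116]
tcp_rot: [1.0, 0.0, -0.002, -0.001]
ft_force: [-0.1, 0.3, -0.2]
grip_width: 0.0927
grasp_force: 0.0
```

Run:
```python
from h import *
p=grab_frame('wrist'); s=state(); print(s['position'],s['grip_width'])
print('coarse',circ(p,.428,-.133,.04,.05))
```

```text
[ 0.42746777 -0.132213    0.11256224] 0.09279959449036763
coarse [ 4.277e-01 -1.335e-01  5.690e-02  4.420e-02  4.700e-02  1.585e+03]
```

Medium sieve home, rim at 90 mm. Next is the coarse sieve.

Request:
jog_arm(targets=[{"gripper": -1, "offset": [0.005, 0.01, 0.12], "roll": 0}, {"gripper": -1, "offset": [0.005, 0.01, 0.26], "roll": 0}, {"gripper": -1, "offset": [0.005, 0.01, 0.4], "roll": 0}, {"gripper": -1, "offset": [0.005, 0.01, 0.54], "roll": 0}, {"gripper": -1, "offset": [0.005, 0.01, 0.64], "roll": 0}, {"gripper": -1, "offset": [0.005, 0.01, 0.7], "roll": 0}, {"gripper": -1, "offset": [0.005, 0.01, 0.7], "roll": 0}, {"gripper": -0.5, "offset": [0.005, 0.01, 0.7], "roll": 0}])

```text
time: 24.22
position: [0.4293, -0.1348, 0.0299]
tcp_rot: [1.0, -0.0, 0.0, 0.0]
ft_force: [-0.7, -0.2, -0.4]
grip_width: 0.0897
grasp_force: 0.0
```

Request:
jog_arm(targets=[{"gripper": 1, "offset": [0, 0, 0], "roll": 0}, {"gripper": 1, "offset": [0, 0, 0], "roll": 0}, {"gripper": 1, "offset": [0, 0, 0], "roll": 0}, {"gripper": 1, "offset": [0, 0, 0], "roll": 0}, {"gripper": 1, "offset": [0, 0, 0], "roll": 0}, {"gripper": 1, "offset": [0, 0, 0], "roll": 0}, {"gripper": 1, "offset": [0, 0, 0], "roll": 0}, {"gripper": 1, "offset": [0, 0, 0], "roll": 0}], force=20)

```text
time: 24.88
position: [0.4291, -0.1347, 0.0297]
tcp_rot: [1.0, -0.0, 0.0, -0.0]
ft_force: [-1.0, 0.5, 5.0]
grip_width: 0.0532
grasp_force: 19.8
```

Request:
jog_arm(targets=[{"gripper": 1, "offset": [0, 0, -0.12], "roll": 0}, {"gripper": 1, "offset": [0, 0, -0.25], "roll": 0}, {"gripper": 1, "offset": [0, 0, -0.4], "roll": 0}, {"gripper": 1, "offset": [0, 0, -0.55], "roll": 0}, {"gripper": 1, "offset": [0, 0, -0.7], "roll": 0}, {"gripper": 1, "offset": [0, 0, -0.85], "roll": 0}, {"gripper": 1, "offset": [0, 0, -1], "roll": 0}, {"gripper": 1, "offset": [0, 0, -1], "roll": 0}])

```text
time: 25.55
position: [0.4308, -0.1358, 0.1523]
tcp_rot: [1.0, -0.0, 0.002, 0.002]
ft_force: [0.8, 0.7, -2.0]
grip_width: 0.0531
grasp_force: 19.8
```

Request:
jog_arm(targets=[{"gripper": 1, "offset": [0.02, 0.12, -0.05], "roll": 0}, {"gripper": 1, "offset": [0.04, 0.25, -0.1], "roll": 0}, {"gripper": 1, "offset": [0.06, 0.37, -0.1], "roll": 0}, {"gripper": 1, "offset": [0.08, 0.5, -0.1], "roll": 0}, {"gripper": 1, "offset": [0.1, 0.62, -0.1], "roll": 0}, {"gripper": 1, "offset": [0.1, 0.75, -0.1], "roll": 0}, {"gripper": 1, "offset": [0.1, 0.87, -0.1], "roll": 0}, {"gripper": 1, "offset": [0.1, 1, -0.1], "roll": 0}])

```text
time: 26.22
position: [0.4406, -0.2561, 0.1606]
tcp_rot: [1.0, -0.0, -0.001, -0.001]
ft_force: [0.5, 1.0, -1.4]
grip_width: 0.0531
grasp_force: 19.8
```

Request:
jog_arm(targets=[{"gripper": 1, "offset": [0, 0.15, 0], "roll": 0}, {"gripper": 1, "offset": [0, 0.3, 0], "roll": 0}, {"gripper": 1, "offset": [0, 0.45, 0], "roll": 0}, {"gripper": 1, "offset": [0, 0.57, 0], "roll": 0}, {"gripper": 1, "offset": [0, 0.64, 0], "roll": 0}, {"gripper": 1, "offset": [0, 0.64, 0], "roll": 0}, {"gripper": 1, "offset": [0, 0.64, 0], "roll": 0}, {"gripper": 1, "offset": [0, 0.64, 0], "roll": 0}])

```text
time: 26.88
position: [0.4409, -0.3308, 0.1614]
tcp_rot: [1.0, 0.0, -0.0, -0.0]
ft_force: [0.2, 0.6, -2.3]
grip_width: 0.0531
grasp_force: 19.8
```

Run:
```python
from h import *
p=grab_frame('wrist'); save(p,'w9.png'); s=state(); print(s['position'],s['tcp_rot'],s['grip_width'],s['ft_force'])
x,y,z=s['position']
print('shaker',circ(p,.44,-.33,.024,.031,.07),'medium',circ(p,.44,-.33,.086,.094))
W=cloud(p).reshape(-1,3);P=W[(abs(W[:,2]-z+.030-.044)<.003)&(np.hypot(W[:,0]-x,W[:,1]-y)<.032)];
print(P.min(0)-s['position'],P.max(0)-s['position'],len(P))
```

```text
[ 0.44100504 -0.33061922  0.16144518] [ 9.99999906e-01  2.34201793e-04 -1.14062237e-04 -3.47829258e-04] 0.053313639946067456 [-0.24331256 -0.57374426 -0.70232161]
shaker [ 4.408e-01 -3.294e-01  1.098e-01  2.890e-02  3.100e-02  6.165e+03] medium [ 4.437e-01 -3.303e-01  5.560e-02  9.020e-02  9.270e-02  6.870e+02]
[-0.01071371 -0.0303156   0.01100647] [0.02727145 0.03039173 0.01696973] 2271
```

View pics/w9.png

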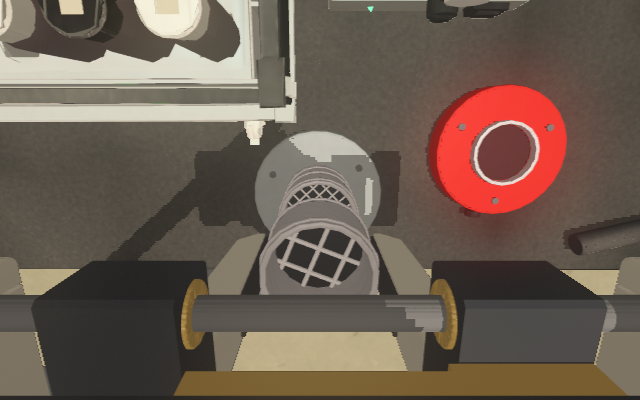

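w9: the coarse sieve is held level at (318,255) over the medium's rim at (320,190) and lies in line. I lower it.

Request:
jog_arm(targets=[{"gripper": 1, "offset": [-0.003, 0, 0.06], "roll": 0}, {"gripper": 1, "offset": [-0.003, 0, 0.12], "roll": 0}, {"gripper": 1, "offset": [-0.003, 0, 0.18], "roll": 0}, {"gripper": 1, "offset": [-0.003, 0, 0.23], "roll": 0}, {"gripper": 1, "offset": [-0.003, 0, 0.28], "roll": 0}, {"gripper": 1, "offset": [-0.003, 0, 0.31], "roll": 0}, {"gripper": 1, "offset": [-0.003, 0, 0.33], "roll": 0}, {"gripper": 1, "offset": [-0.003, 0, 0.34], "roll": 0}])

```text
time: 27.6
position: [0.4405, -0.3314, 0.1201]
tcp_rot: [1.0, -0.0, -0.0, -0.0]
ft_force: [0.2, -0.2, -1.0]
grip_width: 0.0529
grasp_force: 19.8
```

Request:
jog_arm(targets=[{"gripper": 1, "offset": [0, 0, 0.01], "roll": 0}, {"gripper": 1, "offset": [0, 0, 0.02], "roll": 0}, {"gripper": 1, "offset": [0, 0, 0.03], "roll": 0}, {"gripper": 1, "offset": [0, 0, 0.04], "roll": 0}, {"gripper": 1, "offset": [0, 0, 0.05], "roll": 0}, {"gripper": 1, "offset": [0, 0, 0.058], "roll": 0}, {"gripper": 1, "offset": [0, 0, 0.058], "roll": 0}, {"gripper": 1, "offset": [0, 0, 0.058], "roll": 0}])

```text
time: 28.27
position: [0.4407, -0.3316, 0.1138]
tcp_rot: [1.0, -0.0, 0.0, 0.0]
ft_force: [0.2, 1.0, -1.5]
grip_width: 0.0533
grasp_force: 19.8
```

Request:
jog_arm(targets=[{"gripper": -1, "offset": [0, 0, 0.003], "roll": 0}, {"gripper": -1, "offset": [0, 0, 0], "roll": 0}, {"gripper": -1, "offset": [0, 0, 0], "roll": 0}, {"gripper": -1, "offset": [0, 0, 0], "roll": 0}, {"gripper": -1, "offset": [0, 0, -0.1], "roll": 0}, {"gripper": -1, "offset": [0, 0, -0.3], "roll": 0}, {"gripper": -1, "offset": [0, 0, -0.45], "roll": 0}, {"gripper": -1, "offset": [0, 0, -0.6], "roll": 0}])

```text
time: 28.93
position: [0.4407, -0.3316, 0.1867]
tcp_rot: [1.0, -0.0, 0.0, 0.0]
ft_force: [0.1, -0.6, -0.3]
grip_width: 0.0928
grasp_force: 0.0
```

Run:
```python
from h import *
p=grab_frame('wrist'); s=state(); print(s['position'],s['grip_width'])
print('coarse',circ(p,.441,-.331,.124,.132),level(p,.441,-.331,.128))
```

```text
[ 0.44211787 -0.33308223  0.1905961 ] 0.09283987034104617
coarse [ 4.394e-01 -3.320e-01  5.700e-02  1.282e-01  1.309e-01  1.696e+03] (array([1.29, 0.05]), np.float64(0.1277), np.float64(0.1281), 1809)
```

Request:
jog_arm(targets=[{"gripper": -1, "offset": [0, -0.1, 0], "roll": 0}, {"gripper": -1, "offset": [0, -0.2, 0], "roll": 0}, {"gripper": -1, "offset": [0, -0.35, 0], "roll": 0}, {"gripper": -1, "offset": [0, -0.5, 0], "roll": 0}, {"gripper": -1, "offset": [0, -0.62, 0], "roll": 0}, {"gripper": -1, "offset": [0, -0.75, 0], "roll": 0}, {"gripper": -1, "offset": [0, -0.87, 0], "roll": 0}, {"gripper": -1, "offset": [0, -1, 0], "roll": 0}])

```text
time: 29.65
position: [0.4405, -0.2097, 0.1854]
tcp_rot: [1.0, 0.0, -0.0, -0.0]
ft_force: [0.0, -0.5, 0.6]
grip_width: 0.0928
grasp_force: 0.0
```

Request:
jog_arm(targets=[{"gripper": -1, "offset": [-0.03, -0.12, 0], "roll": 0}, {"gripper": -1, "offset": [-0.06, -0.25, 0], "roll": 0}, {"gripper": -1, "offset": [-0.1, -0.37, 0], "roll": 0}, {"gripper": -1, "offset": [-0.11, -0.5, 0], "roll": 0}, {"gripper": -1, "offset": [-0.11, -0.62, 0], "roll": 0}, {"gripper": -1, "offset": [-0.11, -0.75, 0], "roll": 0}, {"gripper": -1, "offset": [-0.11, -0.87, 0], "roll": 0}, {"gripper": -1, "offset": [-0.11, -1, 0], "roll": 0}])

```text
time: 30.32
position: [0.4269, -0.0903, 0.1858]
tcp_rot: [1.0, -0.0, 0.0, 0.0]
ft_force: [0.3, 0.6, 0.1]
grip_width: 0.0929
grasp_force: 0.0
```

Request:
jog_arm(targets=[{"gripper": -1, "offset": [0, -0.12, 0], "roll": 0}, {"gripper": -1, "offset": [0, -0.25, 0], "roll": 0}, {"gripper": -1, "offset": [0, -0.37, 0], "roll": 0}, {"gripper": -1, "offset": [0, -0.5, 0], "roll": 0}, {"gripper": -1, "offset": [0, -0.62, 0], "roll": 0}, {"gripper": -1, "offset": [0, -0.75, 0], "roll": 0}, {"gripper": -1, "offset": [0, -0.87, 0], "roll": 0}, {"gripper": -1, "offset": [0, -1, 0], "roll": 0}])

```text
time: 30.98
position: [0.4268, 0.0295, 0.1858]
tcp_rot: [1.0, -0.0, 0.0, 0.0]
ft_force: [-0.7, -0.6, 1.1]
grip_width: 0.093
grasp_force: 0.0
```

Request:
jog_arm(targets=[{"gripper": -1, "offset": [0, -0.12, 0], "roll": 0}, {"gripper": -1, "offset": [0, -0.25, 0], "roll": 0}, {"gripper": -1, "offset": [0, -0.37, 0], "roll": 0}, {"gripper": -1, "offset": [0, -0.5, 0], "roll": 0}, {"gripper": -1, "offset": [0, -0.62, 0], "roll": 0}, {"gripper": -1, "offset": [0, -0.75, 0], "roll": 0}, {"gripper": -1, "offset": [0, -0.87, 0], "roll": 0}, {"gripper": -1, "offset": [0, -1, 0], "roll": 0}])

```text
time: 31.65
position: [0.4267, 0.1494, 0.1857]
tcp_rot: [1.0, -0.0, -0.0, 0.0]
ft_force: [0.6, 0.2, 0.3]
grip_width: 0.0931
grasp_force: 0.0
```

Request:
jog_arm(targets=[{"gripper": -1, "offset": [0, -0.12, 0], "roll": 0}, {"gripper": -1, "offset": [0, -0.25, 0], "roll": 0}, {"gripper": -1, "offset": [0, -0.37, 0], "roll": 0}, {"gripper": -1, "offset": [0, -0.5, 0], "roll": 0}, {"gripper": -1, "offset": [0, -0.62, 0], "roll": 0}, {"gripper": -1, "offset": [0, -0.75, 0], "roll": 0}, {"gripper": -1, "offset": [0, -0.87, 0], "roll": 0}, {"gripper": -1, "offset": [0, -1, 0], "roll": 0}])

```text
time: 32.32
position: [0.4266, 0.2692, 0.1857]
tcp_rot: [1.0, -0.0, -0.0, 0.0]
ft_force: [0.5, 0.2, 0.4]
grip_width: 0.0929
grasp_force: 0.0
```

Request:
jog_arm(targets=[{"gripper": -1, "offset": [0, -0.12, 0], "roll": 0}, {"gripper": -1, "offset": [0, -0.25, 0], "roll": 0}, {"gripper": -1, "offset": [0, -0.37, 0], "roll": 0}, {"gripper": -1, "offset": [0, -0.5, 0.1], "roll": 0}, {"gripper": -1, "offset": [0, -0.62, 0.25], "roll": 0}, {"gripper": -1, "offset": [0, -0.75, 0.4], "roll": 0}, {"gripper": -1, "offset": [0, -0.9, 0.5], "roll": 0}, {"gripper": -1, "offset": [0, -0.9, 0.5], "roll": 0}])

```text
time: 32.98
position: [0.4252, 0.3779, 0.123]
tcp_rot: [1.0, 0.001, -0.002, 0.001]
ft_force: [-1.0, 0.4, 0.6]
grip_width: 0.0932
grasp_force: 0.0
```

Run:
```python
from h import *
p=grab_frame('wrist'); save(p,'w10.png'); s=state(); print(s['position'],s['tcp_rot'],s['qpos'])
print('lid',circ(p,.428,.377,.006,.016),'knob',circ(p,.428,.377,.024,.036))
```

```text
[0.42578577 0.37694674 0.12429356] [ 9.99998306e-01  9.16026998e-04 -1.38670796e-03  7.91315292e-04] [5.28517900e-01 3.86792764e-01 1.63403989e+00 3.20375986e-05
 1.12395308e+00 2.09746828e+00]
lid [4.266e-01 3.784e-01 5.400e-02 1.190e-02 1.590e-02 2.914e+03] knob [4.268e-01 3.785e-01 1.820e-02 2.870e-02 3.070e-02 4.280e+02]
```

View pics/w10.png

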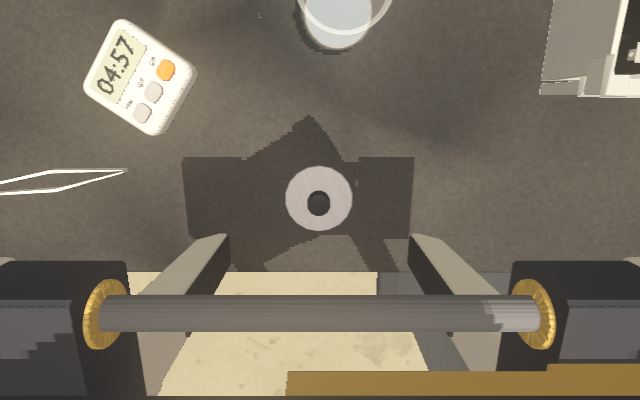

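Coarse sieve home, rim at 128 mm. w10: the lid is at (319,198) with its knob at (319,203). I go down in two steps so that the tips stay above the disc.

Request:
jog_arm(targets=[{"gripper": -1, "offset": [0.003, -0.01, 0.12], "roll": 0}, {"gripper": -1, "offset": [0.003, -0.01, 0.26], "roll": 0}, {"gripper": -1, "offset": [0.003, -0.01, 0.4], "roll": 0}, {"gripper": -1, "offset": [0.003, -0.01, 0.54], "roll": 0}, {"gripper": -1, "offset": [0.003, -0.01, 0.66], "roll": 0}, {"gripper": -0.5, "offset": [0.003, -0.01, 0.75], "roll": 0}, {"gripper": -0.2, "offset": [0.003, -0.01, 0.75], "roll": 0}, {"gripper": -0.2, "offset": [0.003, -0.01, 0.75], "roll": 0}])

```text
time: 33.7
position: [0.428, 0.3772, 0.0361]
tcp_rot: [1.0, -0.0, -0.0, 0.0]
ft_force: [-0.2, 0.6, -0.5]
grip_width: 0.0773
grasp_force: 0.0
```

Run:
```python
from h import *
p=grab_frame('wrist'); s=state(); print(s['position'],s['grip_width'])
print('lid',circ(p,.427,.3785,.006,.013),'knob',circ(p,.427,.3785,.024,.031,.015))
```

```text
[0.42846509 0.37762165 0.03668735] 0.07374212647057676
lid [4.266e-01 3.786e-01 5.430e-02 1.190e-02 1.300e-02 5.519e+03] knob [4.270e-01 3.785e-01 1.790e-02 2.870e-02 3.070e-02 9.230e+02]
```

Request:
jog_arm(targets=[{"gripper": -0.2, "offset": [-0.005, -0.005, 0.02], "roll": 0}, {"gripper": -0.2, "offset": [-0.005, -0.005, 0.04], "roll": 0}, {"gripper": -0.2, "offset": [-0.005, -0.005, 0.06], "roll": 0}, {"gripper": -0.2, "offset": [-0.005, -0.005, 0.07], "roll": 0}, {"gripper": -0.2, "offset": [-0.005, -0.005, 0.07], "roll": 0}, {"gripper": -0.2, "offset": [-0.005, -0.005, 0.07], "roll": 0}, {"gripper": -0.2, "offset": [-0.005, -0.005, 0.07], "roll": 0}, {"gripper": -0.2, "offset": [-0.005, -0.005, 0.07], "roll": 0}])

```text
time: 34.42
position: [0.4275, 0.3783, 0.0274]
tcp_rot: [1.0, -0.0, 0.0, -0.0]
ft_force: [-0.7, 0.4, -1.2]
grip_width: 0.0555
grasp_force: 0.0
```

Request:
jog_arm(targets=[{"gripper": 0.5, "offset": [0, 0, 0], "roll": 0}, {"gripper": 1, "offset": [0, 0, 0], "roll": 0}, {"gripper": 1, "offset": [0, 0, 0], "roll": 0}, {"gripper": 1, "offset": [0, 0, 0], "roll": 0}, {"gripper": 1, "offset": [0, 0, 0], "roll": 0}, {"gripper": 1, "offset": [0, 0, 0], "roll": 0}, {"gripper": 1, "offset": [0, 0, 0], "roll": 0}, {"gripper": 1, "offset": [0, 0, 0], "roll": 0}], force=20)

```text
time: 35.08
position: [0.4274, 0.3783, 0.0274]
tcp_rot: [1.0, -0.0, 0.0, -0.0]
ft_force: [0.1, 0.3, -0.2]
grip_width: 0.0176
grasp_force: 20.0
```

Run:
```python
from h import *
s=state(); print(s['position'],s['grip_width'],s['grasp_force'],s['ft_force'])
```

```text
[0.4273953  0.37826575 0.02736063] 0.01756291695989332 20.000015795230865 [ 0.13290879  0.34779474 -0.24396931]
```

Request:
jog_arm(targets=[{"gripper": 1, "offset": [0, 0, -0.12], "roll": 0}, {"gripper": 1, "offset": [0, 0, -0.25], "roll": 0}, {"gripper": 1, "offset": [0, 0.1, -0.4], "roll": 0}, {"gripper": 1, "offset": [0, 0.25, -0.55], "roll": 0}, {"gripper": 1, "offset": [0, 0.4, -0.7], "roll": 0}, {"gripper": 1, "offset": [0, 0.6, -0.85], "roll": 0}, {"gripper": 1, "offset": [0, 0.8, -1], "roll": 0}, {"gripper": 1, "offset": [0, 1, -1], "roll": 0}])

```text
time: 35.75
position: [0.4291, 0.258, 0.1506]
tcp_rot: [1.0, 0.0, 0.003, -0.001]
ft_force: [0.8, 0.1, -0.9]
grip_width: 0.0171
grasp_force: 20.0
```

Request:
jog_arm(targets=[{"gripper": 1, "offset": [0, 0.12, -0.05], "roll": 0}, {"gripper": 1, "offset": [0, 0.25, -0.1], "roll": 0}, {"gripper": 1, "offset": [0, 0.37, -0.15], "roll": 0}, {"gripper": 1, "offset": [0, 0.5, -0.2], "roll": 0}, {"gripper": 1, "offset": [0, 0.62, -0.25], "roll": 0}, {"gripper": 1, "offset": [0, 0.75, -0.3], "roll": 0}, {"gripper": 1, "offset": [0, 0.87, -0.3], "roll": 0}, {"gripper": 1, "offset": [0, 1, -0.3], "roll": 0}])

```text
time: 36.42
position: [0.4273, 0.1376, 0.1837]
tcp_rot: [1.0, -0.0, 0.0, -0.0]
ft_force: [-0.5, 0.5, -2.1]
grip_width: 0.0169
grasp_force: 20.0
```

Request:
jog_arm(targets=[{"gripper": 1, "offset": [0, 0.12, 0], "roll": 0}, {"gripper": 1, "offset": [0, 0.25, 0], "roll": 0}, {"gripper": 1, "offset": [0, 0.37, 0], "roll": 0}, {"gripper": 1, "offset": [0, 0.5, 0], "roll": 0}, {"gripper": 1, "offset": [0, 0.62, 0], "roll": 0}, {"gripper": 1, "offset": [0, 0.75, 0], "roll": 0}, {"gripper": 1, "offset": [0, 0.87, 0], "roll": 0}, {"gripper": 1, "offset": [0, 1, 0], "roll": 0}])

```text
time: 37.08
position: [0.4269, 0.0176, 0.1832]
tcp_rot: [1.0, -0.0, -0.0, -0.0]
ft_force: [-0.5, 0.5, -1.0]
grip_width: 0.0172
grasp_force: 20.0
```

Request:
jog_arm(targets=[{"gripper": 1, "offset": [0, 0.12, 0], "roll": 0}, {"gripper": 1, "offset": [0, 0.25, 0], "roll": 0}, {"gripper": 1, "offset": [0, 0.37, 0], "roll": 0}, {"gripper": 1, "offset": [0, 0.5, 0], "roll": 0}, {"gripper": 1, "offset": [0, 0.62, 0], "roll": 0}, {"gripper": 1, "offset": [0, 0.75, 0], "roll": 0}, {"gripper": 1, "offset": [0, 0.87, 0], "roll": 0}, {"gripper": 1, "offset": [0, 1, 0], "roll": 0}])

```text
time: 37.75
position: [0.427, -0.1023, 0.1832]
tcp_rot: [1.0, -0.0, -0.0, -0.0]
ft_force: [-0.4, 0.6, -1.7]
grip_width: 0.0171
grasp_force: 20.0
```

Request:
jog_arm(targets=[{"gripper": 1, "offset": [0.03, 0.12, 0], "roll": 0}, {"gripper": 1, "offset": [0.06, 0.25, 0], "roll": 0}, {"gripper": 1, "offset": [0.09, 0.37, 0], "roll": 0}, {"gripper": 1, "offset": [0.11, 0.5, 0], "roll": 0}, {"gripper": 1, "offset": [0.11, 0.62, 0], "roll": 0}, {"gripper": 1, "offset": [0.11, 0.75, 0], "roll": 0}, {"gripper": 1, "offset": [0.11, 0.87, 0], "roll": 0}, {"gripper": 1, "offset": [0.11, 1, 0], "roll": 0}])

```text
time: 38.42
position: [0.4403, -0.2226, 0.1832]
tcp_rot: [1.0, -0.0, -0.0, -0.0]
ft_force: [0.2, 0.2, -1.9]
grip_width: 0.0174
grasp_force: 20.0
```

Request:
jog_arm(targets=[{"gripper": 1, "offset": [0, 0.15, 0], "roll": 0}, {"gripper": 1, "offset": [0, 0.3, 0], "roll": 0}, {"gripper": 1, "offset": [0, 0.45, 0], "roll": 0}, {"gripper": 1, "offset": [0, 0.6, 0], "roll": 0}, {"gripper": 1, "offset": [0, 0.75, 0], "roll": 0}, {"gripper": 1, "offset": [0, 0.85, 0], "roll": 0}, {"gripper": 1, "offset": [0, 0.91, 0], "roll": 0}, {"gripper": 1, "offset": [0, 0.91, 0], "roll": 0}])

```text
time: 39.08
position: [0.4403, -0.3326, 0.1831]
tcp_rot: [1.0, -0.001, -0.0, 0.0]
ft_force: [0.6, -0.6, -1.4]
grip_width: 0.0174
grasp_force: 20.0
```

Run:
```python
from h import *
p=grab_frame('wrist'); save(p,'w11.png'); s=state(); print(s['position'],s['tcp_rot'],s['grip_width'],s['ft_force'])
x,y,z=s['position']
print('shaker',circ(p,.44,-.33,.024,.031,.07),'coarse',circ(p,.44,-.33,.124,.132),'lid',circ(p,x,y,z-.027+.007,z-.027+.015)[:3]-[x,y,0])if 0 else print(circ(p,.44,-.33,.124,.132),circ(p,x,y,z-.027+.007,z-.027+.015,.033))
W=cloud(p).reshape(-1,3);P=W[(abs(W[:,2]-z+.0274-.011)<.003)&(np.hypot(W[:,0]-x,W[:,1]-y)<.032)];
print(P.min(0)-s['position'],P.max(0)-s['position'],len(P))
```

```text
[ 0.44025823 -0.33134469  0.18304561] [ 9.99999738e-01 -6.07461766e-04 -1.71286528e-04 -3.55721395e-04] 0.017422999802960408 [ 0.2419831   0.55367737 -0.0278447 ]
[ 4.432e-01 -3.316e-01  5.580e-02  1.282e-01  1.312e-01  7.920e+02] [ 4.396e-01 -3.324e-01  5.440e-02  1.676e-01  1.710e-01  3.462e+03]
[-0.02733679 -0.02743996 -0.01931195] [ 0.026441    0.02497471 -0.01344444] 3434
```

View pics/w11.png

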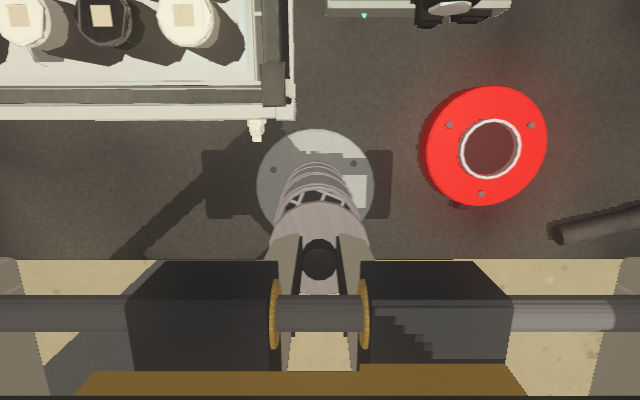

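w11: the lid is held level at (318,240) above the coarse rim and in line within 1 mm. I lower it.

Request:
jog_arm(targets=[{"gripper": 1, "offset": [0.003, 0, 0.04], "roll": 0}, {"gripper": 1, "offset": [0.003, 0, 0.08], "roll": 0}, {"gripper": 1, "offset": [0.003, 0, 0.12], "roll": 0}, {"gripper": 1, "offset": [0.003, 0, 0.15], "roll": 0}, {"gripper": 1, "offset": [0.003, 0, 0.18], "roll": 0}, {"gripper": 1, "offset": [0.003, 0, 0.2], "roll": 0}, {"gripper": 1, "offset": [0.003, 0, 0.22], "roll": 0}, {"gripper": 1, "offset": [0.003, 0, 0.22], "roll": 0}])

```text
time: 39.8
position: [0.4406, -0.3307, 0.1564]
tcp_rot: [1.0, -0.0, -0.0, -0.0]
ft_force: [0.1, -0.3, -1.1]
grip_width: 0.0173
grasp_force: 20.0
```

Request:
jog_arm(targets=[{"gripper": 1, "offset": [0, 0, 0.01], "roll": 0}, {"gripper": 1, "offset": [0, 0, 0.02], "roll": 0}, {"gripper": 1, "offset": [0, 0, 0.03], "roll": 0}, {"gripper": 1, "offset": [0, 0, 0.04], "roll": 0}, {"gripper": 1, "offset": [0, 0, 0.05], "roll": 0}, {"gripper": 1, "offset": [0, 0, 0.06], "roll": 0}, {"gripper": 1, "offset": [0, 0, 0.06], "roll": 0}, {"gripper": 1, "offset": [0, 0, 0.06], "roll": 0}])

```text
time: 40.47
position: [0.4408, -0.3309, 0.1497]
tcp_rot: [1.0, -0.0, -0.0, -0.0]
ft_force: [0.3, 0.5, -1.5]
grip_width: 0.0175
grasp_force: 20.0
```

Request:
jog_arm(targets=[{"gripper": 1, "offset": [0, 0, 0.004], "roll": 0}, {"gripper": -0.5, "offset": [0, 0, 0.004], "roll": 0}, {"gripper": -0.5, "offset": [0, 0, 0.004], "roll": 0}, {"gripper": -0.5, "offset": [0, 0, 0], "roll": 0}, {"gripper": -0.5, "offset": [0, 0, 0], "roll": 0}, {"gripper": -0.5, "offset": [0, 0, -0.1], "roll": 0}, {"gripper": -0.5, "offset": [0, 0, -0.3], "roll": 0}, {"gripper": -0.5, "offset": [0, 0, -0.5], "roll": 0}])

```text
time: 41.13
position: [0.4403, -0.3304, 0.2096]
tcp_rot: [1.0, -0.0, -0.001, -0.001]
ft_force: [-0.0, -0.3, 0.6]
grip_width: 0.0595
grasp_force: 0.0
```

Request:
jog_arm(targets=[{"gripper": -1, "offset": [0, 0, -0.1], "roll": 0}, {"gripper": -1, "offset": [0, 0, -0.2], "roll": 0}, {"gripper": -1, "offset": [0, 0, -0.3], "roll": 0}, {"gripper": -1, "offset": [0, 0, -0.3], "roll": 0}, {"gripper": -1, "offset": [0, 0, -0.3], "roll": 0}, {"gripper": -1, "offset": [0, 0, -0.3], "roll": 0}, {"gripper": -1, "offset": [0, 0, -0.3], "roll": 0}, {"gripper": -1, "offset": [0, 0, -0.3], "roll": 0}])

```text
time: 41.8
position: [0.4405, -0.3306, 0.2448]
tcp_rot: [1.0, -0.0, -0.001, -0.001]
ft_force: [-0.4, -0.3, -0.7]
grip_width: 0.0928
grasp_force: 0.0
```

Run:
```python
from h import *
p=grab_frame('wrist'); s=state(); print(s['position'],s['grip_width'])
print('lid disc',circ(p,.441,-.331,.129,.137),level(p,.441,-.331,.133),'knob',circ(p,.441,-.331,.146,.156))
q=grab_frame('scene'); c=pix(q,[.44,-.33,.09]); print(c)
cv2.imwrite('pics/s12.png',cv2.hconcat([cv2.resize(a,(400,400),interpolation=2) for a in (p['img'][60:310,195:445,::-1],q['img'][c[1]-60:c[1]+60,c[0]-60:c[0]+60,::-1])]))
```

```text
[ 0.44052613 -0.33072087  0.24488664] 0.09311903076442357
lid disc [ 4.402e-01 -3.311e-01  5.400e-02  1.339e-01  1.366e-01  2.903e+03] (array([-1.34,  0.49]), np.float64(0.1334), np.float64(0.1338), 1586) knob [ 4.403e-01 -3.309e-01  1.820e-02  1.506e-01  1.528e-01  4.280e+02]
[362 245]
```

View pics/s12.png

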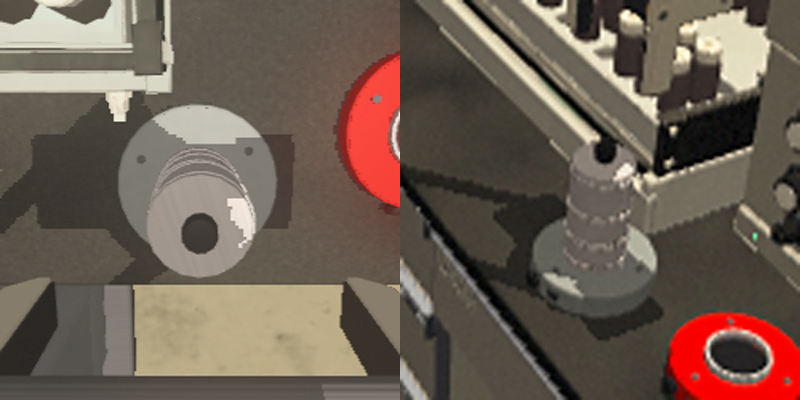

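s12: the nest stands straight on the grey shaker, with the lid on top at (200,225) in the left crop. Lid and knob heights match fully home to under 1 mm, once the bias seen on the worktop is taken off.

```bash
python3 -c "
from cell import *
print(sign_off())"
```

```text
the job is handed in; nothing more can be done
None
```

The sieve nest is built on the grey shaker: fine, medium, coarse, then the lid, each measured fully home. I never moved the beaker or timer, and I handed the job in at about 42 s; no verdict came back.

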